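Turn back the buttons that hold the back of a display case

TASK

The miniature display case lies face down, its thin back panel held in by six wooden turn buttons, and the panel has to be freed. Run the closed fingertips round the edge of the panel, just above it and without leaning on it, and push every button gently aside until it lies along its rail with no part of it over the panel. Leave the panel lying in its place with the small tin standing on it, pick nothing up, and disturb nothing else on the bench.

Things in the scene. Friction and masses are not known exactly. Their poses are not given: they have to be found in the camera images.
- case: Dark wooden display case lying face down, back up: frame 183 (its x) by 253 (its y) mm plus an 8 mm moulding round the foot. Fixed. Origin: centre of the underside, on the work surface; x points away from the robot, y along the long rails to its left, z up. Rails 30 mm wide, top 36 mm above the work surface; opening 123 x 193 mm, filled by the panel. Six turn buttons on the rails.
- panel: Thin loose plywood back panel, 120 x 190 x 4 mm, lying on a ledge in the opening of the case, 1.5 mm clear all round; its top is 35 mm above the work surface, 1 mm below the rails' top. Origin: centre of its underside; axes as the case's.
- button_front_left (a joint): Turn button with its screw at case x = -81.5, y = +50 (front rail, nearest the robot) mm. Pale wooden bar 14 mm wide, turning flat about the screw (20 mm outside the opening); its round tip reaches 44 mm from the screw. Radians: 0 = straight in over the panel, + = counter-clockwise from above, +-1.57 = along its rail, beyond +-1.2 no part is over the panel, stops at +-1.9.
- button_front_right (a joint): Turn button with its screw at case x = -81.5, y = -50 (front rail) mm. Pale wooden bar 14 mm wide, turning flat about the screw (20 mm outside the opening); its round tip reaches 44 mm from the screw. Radians: 0 = straight in over the panel, + = counter-clockwise from above, +-1.57 = along its rail, beyond +-1.2 no part is over the panel, stops at +-1.9.
- button_back_left (a joint): Turn button with its screw at case x = +81.5, y = +50 (back rail) mm. Pale wooden bar 14 mm wide, turning flat about the screw (20 mm outside the opening); its round tip reaches 44 mm from the screw. Radians: 0 = straight in over the panel, + = counter-clockwise from above, +-1.57 = along its rail, beyond +-1.2 no part is over the panel, stops at +-1.9.
- button_back_right (a joint): Turn button with its screw at case x = +81.5, y = -50 (back rail) mm. Pale wooden bar 14 mm wide, turning flat about the screw (20 mm outside the opening); its round tip reaches 44 mm from the screw. Radians: 0 = straight in over the panel, + = counter-clockwise from above, +-1.57 = along its rail, beyond +-1.2 no part is over the panel, stops at +-1.9.
- button_left (a joint): Turn button with its screw at case x = 0, y = +116.5 (left rail) mm. Pale wooden bar 14 mm wide, turning flat about the screw (20 mm outside the opening); its round tip reaches 44 mm from the screw. Radians: 0 = straight in over the panel, + = counter-clockwise from above, +-1.57 = along its rail, beyond +-1.2 no part is over the panel, stops at +-1.9.
- button_right (a joint): Turn button with its screw at case x = 0, y = -116.5 (right rail) mm. Pale wooden bar 14 mm wide, turning flat about the screw (20 mm outside the opening); its round tip reaches 44 mm from the screw. Radians: 0 = straight in over the panel, + = counter-clockwise from above, +-1.57 = along its rail, beyond +-1.2 no part is over the panel, stops at +-1.9.
- button_tip (a point): Top of the front left button, 7 mm from the end of the bar. All buttons are 9 mm thick, from 36.5 mm to 45.5 mm above the work surface (screw heads to 48.5 mm); they turn either way, with about 1 N at the tip, and stay where they are left.
- tin_center (a point): Centre (half-way up) of a small round grey metal tin, 43 mm across and 21 mm high, standing loose near the middle of the panel. It stays there.
- mini_chair: Bystander on the work surface: small wooden doll's-house chair, 36 x 36 x 50 mm. Origin: centre of its underside.
- mini_door: Bystander on the work surface: small white doll's-house door lying flat, 96 x 60 x 10 mm. Origin: centre of its underside.
- mini_window: Bystander on the work surface: small white window frame lying flat, 70 x 60 x 6 mm. Origin: centre of its underside.
- screwdriver: Bystander on the work surface: screwdriver with a yellow handle, 163 mm long, lying. Origin: centre of its underside.
- sanding_block: Bystander on the work surface: brown sanding block, 48 x 68 x 24 mm. Origin: centre of its underside.
- glue: Bystander on the work surface: white glue bottle with a red label and a thin nozzle, 30 mm across, 92 mm high, standing. Origin: centre of its underside.
- masking_tape: Bystander on the work surface: roll of masking tape lying flat, 96 mm across, 25 mm high. Origin: centre of its underside.
There are look-alikes about, which are no part of the job. What is meant by the part that bears tin_center is not pink, and is the larger of those in its own colour.

How it is judged:
By the outcome, as a careful person would: the job done as asked, in the order asked, and still so for the second after the job is handed in, with the robot touching nothing.
It also fails if it takes over 48 s, if anything falls off the work surface, if the arm or the gripper's body presses on something with over 40 N, if the wrist force passes 120 N, or if a joint passes its speed limit or range.

ROBOT

A 7-joint arm with a two-finger parallel gripper is mounted at the origin on a cart in front of the work surface, level with it; the furniture and walls round the work are solid. World frame = base frame: x ahead of the robot, y to its left, z up, the work surface at z = 0. Lengths are in mm, angles in rad, forces in N, time in s.
With the tool pointing down it reaches from about 400 to 850 mm from the base axis. Payload 6.9 kg.
Tool frame: the origin (TCP) lies at the very end of the fingers, on their centre line; the grasp point (between the pads) lies 19 mm behind it; z points along the fingers, y is the line along which they close (so a half turn about z gives the same grasp; the last joint's range is limited). The gripper opens to 85 mm and grips with 20 to 120 N. Pads are 22 mm wide; open, the fingers measure 114 mm over their backs; the gripper's body (76 mm by 85 mm) begins 54 mm behind the grasp point. The pads swing forward as they close: fully open they stand 13 mm farther back than shut.
Start: joints at [-1.089, 0.507, -0.238, 1.5, 0.126, 1.149, -0.155], TCP at [229.984, 581.136, 231.275] pointing down, gripper open.
Joint ranges: [-3.08, 3.08], [-0.24, 2.05], [-1.43, 1.35], [0, 2.5], [-1.52, 4.66], [0.17, 1.96], [-2.89, 2.89]. Speed limits (rad/s): [2.39, 2.39, 3.14, 3.14, 3.14, 3.14, 3.14].

INTERFACE

Orientations are given as a unit quaternion [x, y, z, w].
In Python, from cell import bot gives the robot as it stands.
- The arm moves only by the tool jog_arm, never from a script. Its argument "commands" is a list of rows, each a list of 6 numbers: the shift along the world's x, y, z in mm, then the turn, a rotation vector about the world's x, y, z in degrees. A call has 1 to 20 rows; each row shifts and turns the commanded pose from where the row before left it; what a row does not reach is not made up. A row lasts 1/8 s, in which the tool goes at most 62.5 mm and 10.7 degrees, less where a joint would pass 70% of its speed; a pose out of reach is approached as far as the arm can. A call with a gripper value outside its range is refused whole. "grip" is the closure, from -1 (fully open) to 1 (shut), set as the call begins (left out, the last holds). The fingers move at their own pace and stop on an object; "grip_force" is the grip in N (left out, the last holds). Time passes only in rows, so rows that do not move let the fingers close. It gives the time, the measured TCP pose, the force, the opening and the grip force at its end, in the units of the state.
- bot.sense(): the state, without advancing time (a new reading comes with each control period).
- bot.grab_frame(name): name is "side" or "top"; returns the picture (400x640x3 uint8, red, green, blue); there is no depth.
- bot.camera_model(name): a dict with "camera_matrix" (3x3 intrinsics, pixels), "extrinsics" (4x4, takes a point from camera to world coordinates). Camera axes: x right, y up, looking along -z (the intrinsics and any distortion apply to the point x, -y, -z); pixel columns grow to the right and rows downward; lengths in mm; the calibration is good to about 2 mm. A picture is of the moment at which its call begins. camera_model takes no time and is no camera call.
- bot.finish_job(): hands the job in; it is judged then, once.
The state is a dict: "time": time; "q": joint angles; "dq": joint speeds; "effort": joint torques, N m; "eef_pos": TCP position; "tcp_rot": TCP orientation; "wrist_force": force on the tool from outside, world axes, zero at the start; "moment": the same for the moment, N m; "finger_gap": finger opening in mm; "grip_force": force on a finger pad.
Only numpy, scipy, OpenCV 4.12 (cv2) and the standard library are available. Lean on these libraries where they do the work, as an engineer would, in place of code of your own. Each camera call takes 0.05 s, during which the arm holds its last target. There are 200 camera calls.

## Working session

There is one attempt and no reset: what is moved stays moved. The work goes in short steps, Python scripts to look and compute and a tool call to move; the robot and the scene stay as the last step left them, time stands still between calls to the robot, and variables do not carry over. Pictures are saved under pics/ and viewed, at most 10 in all, crops included, and the job is handed in when it is done.

Besides the shell and the picture viewer there is one more tool, called after "Request:" by a JSON object that holds its "method" and its "body", one argument or row to a line. jog_arm: Moves the arm, as the interface text tells. Its arguments: {"type":"object","properties":{"commands":{"type":"array"},"grip":{"type":"number"},"grip_force":{"type":"number"}},"required":["commands"]}

```bash
mkdir -p pics; ls
python3 - <<'E'
from cell import bot
import cv2
for n in("top","side"):
    cv2.imwrite(f"pics/{n}0.png",bot.grab_frame(n)[:,:,::-1]); m=bot.camera_model(n); print(n,m)
print(bot.sense())
E
```

```text
pics
top {'camera_matrix': array([[406.54639788,   0.        , 318.92981237],
       [  0.        , 406.54639788, 194.30938372],
       [  0.        ,   0.        ,   1.        ]]), 'extrinsics': array([[-1.27526308e-02,  9.87853022e-01, -1.54866963e-01,
         3.60406560e+02],
       [-9.99915923e-01, -1.29625245e-02, -3.45525167e-04,
         6.97956317e+01],
       [-2.34879489e-03,  1.54849536e-01,  9.87935273e-01,
         1.06213623e+03],
       [ 0.00000000e+00,  0.00000000e+00,  0.00000000e+00,
         1.00000000e+00]])}
side {'camera_matrix': array([[488.35834327,   0.        , 327.96832598],
       [  0.        , 488.35834327, 201.11159885],
       [  0.        ,   0.        ,   1.        ]]), 'extrinsics': array([[ 9.11917724e-01,  2.88555716e-01, -2.91790445e-01,
         1.78161658e+02],
       [-4.10370136e-01,  6.38521184e-01, -6.51066087e-01,
        -7.52383783e+02],
       [-1.55446048e-03,  7.13460789e-01,  7.00693433e-01,
         9.22584871e+02],
       [ 0.00000000e+00,  0.00000000e+00,  0.00000000e+00,
         1.00000000e+00]])}
{'time': 0.1, 'q': array([-1.0885181 ,  0.50826209, -0.23747122,  1.50102138,  0.12568046,
        1.14892265, -0.15482271]), 'dq': array([ 0.00125434, -0.00069818, -0.00072502, -0.00234669,  0.00118949,
       -0.00087933, -0.00094318]), 'effort': array([-5.26984615e-03, -6.21839261e+01, -2.19435163e+00, -2.50208080e+01,
        1.26050622e-02,  7.77353154e-03, -1.55063861e-05]), 'eef_pos': array([229.88149603, 580.70031017, 230.51331809]), 'tcp_rot': array([ 1.87312542e-01,  9.82300029e-01, -8.04826946e-04, -1.32007170e-04]), 'wrist_force': array([-0.05838004, -0.00456301,  0.486089  ]), 'moment': array([ 0.00803801,  0.01454396, -0.03694309]), 'grip_force': 0.0, 'finger_gap': 85.29573216433633}
```

View pics/top0.png

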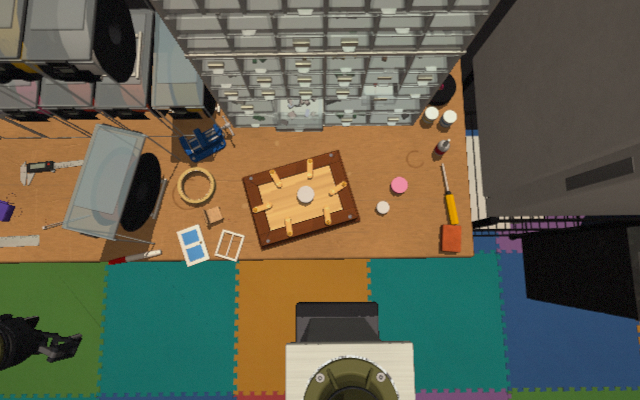

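View pics/side0.png

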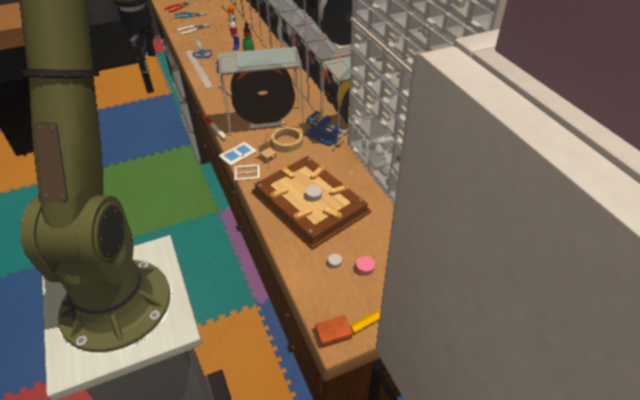

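Top view: the case is centred near (301,199), with a grey tin on its panel at (305,195). The look-alikes are a pink tin at (399,186) and a smaller grey tin at (383,208). I choose the tin on the panel, since it is the larger grey one, and check it in a close crop.

Run:
```python
import cv2
a=cv2.imread("pics/top0.png")[145:255,235:368]
cv2.imwrite("pics/c1.png",cv2.resize(a,None,fx=6,fy=6,interpolation=cv2.INTER_CUBIC)[:600])
cv2.imwrite("pics/c1.png",cv2.resize(a,None,fx=5.4,fy=5.4,interpolation=cv2.INTER_CUBIC))
```

```text
(no output)
```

View pics/c1.png

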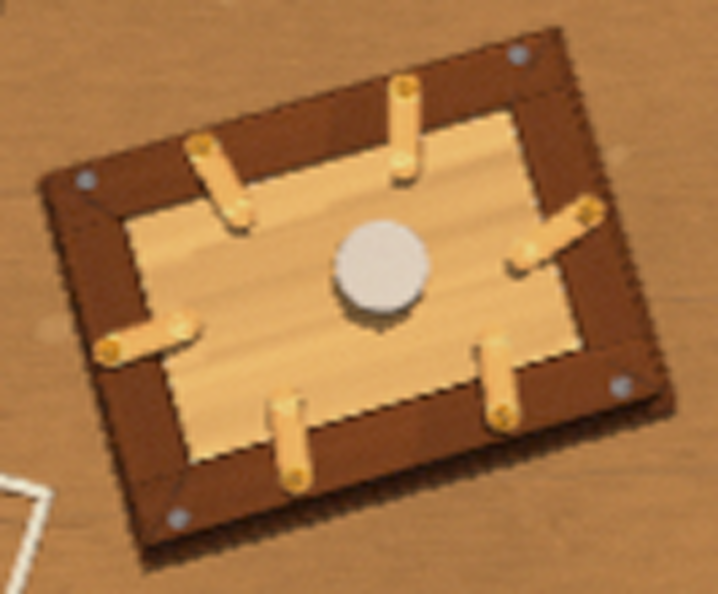

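The crop shows the chosen tin at (381,262). The six button screws are at FL(294,478), FR(502,416), BL(203,145), BR(405,88), L(109,350) and R(590,211), and every button lies over the panel.

```bash
cat > h.py <<'E'
import numpy as np
from cell import bot
def ray(n,u,v,z):
    m=bot.camera_model(n);K=m["camera_matrix"];E=m["extrinsics"]
    d=np.linalg.solve(K,[u,v,1.]);d=E[:3,:3]@(d*[1,-1,-1]);o=E[:3,3]
    return (o+d*(z-o[2])/d[2])[:2]
def proj(n,P):
    m=bot.camera_model(n);K=m["camera_matrix"];E=m["extrinsics"]
    c=(np.asarray(P)-E[:3,3])@E[:3,:3]*[1,-1,-1]; p=c@K.T
    return p[...,:2]/p[...,2:]
S={"FL":(-81.5,50),"FR":(-81.5,-50),"BL":(81.5,50),"BR":(81.5,-50),"L":(0,116.5),"R":(0,-116.5)}
E
python3 - <<'E'
from h import *
c={"FL":(294,478,286,400),"FR":(502,416,493,345),"BL":(203,145,240,215),"BR":(405,88,403,168),"L":(109,350,183,327),"R":(590,211,522,257)}
px=lambda u,v:(235+(u+.5)/5.4-.5,145+(v+.5)/5.4-.5)
W=np.array([ray("top",*px(*c[k][:2]),48.5) for k in S]);T=np.array([ray("top",*px(*c[k][2:]),45.5) for k in S]);L=np.array([S[k] for k in S])
A=L@[1,1j]; B=W@[1,1j]; b0=B.mean(); r=(A.conj()*(B-b0)).sum()/(abs(A)**2).sum()
th=np.angle(r); print("scale",abs(r),"yaw",th,np.degrees(th),"c",b0)
print("resid",np.round(B-b0-A*np.exp(1j*th),1))
inn={"FL":0,"FR":0,"BL":np.pi,"BR":np.pi,"L":-np.pi/2,"R":np.pi/2}
for k,w,t in zip(S,W,T):
    d=t-w; print(k,w.round(),t.round(),"len",np.hypot(*d).round(),"ang",((np.arctan2(d[1],d[0])-th-inn[k]+np.pi)%(2*np.pi)-np.pi).round(2))
t=(ray("top",*px(381,262),56)@[1,1j]-b0)*np.exp(-1j*th); print("tin in case",t)
E
```

```text
scale 0.9990143520233035 yaw 0.27050060037928353 15.498542757487822 c (514.5511423521807+119.14935876336438j)
resid [-0. +0.2j  0.6+0.3j  0.1-0.7j -0.3+0.2j -0.4+0.2j  0.1-0.2j]
FL [423. 146.] [459. 150.] len 37.0 ang -0.16
FR [450.  49.] [483.  53.] len 34.0 ang -0.16
BL [580. 188.] [547. 171.] len 37.0 ang 0.21
BR [606.  93.] [568.  94.] len 38.0 ang -0.31
L [483. 232.] [494. 198.] len 36.0 ang 0.04
R [546.   7.] [525.  39.] len 38.0 ang 0.31
tin in case (2.936698144808916-15.862364727189792j)
```

Six screws fit the given layout with residuals under 1 mm and a scale of 0.999. The case is at (514.6, 119.1) with yaw 15.5°, and the buttons lie within ±0.31 rad of straight in. The tin's case position is (3,-16). I'll run one loop inside the edge, counter-clockwise from above, with the fingers shut and aligned to the case.

Request:
{"method": "jog_arm", "body": {
  "commands": [
    [6,-22,0,0,0,7.4],
    [6,-22,0,0,0,7.4],
    [6,-23,0,0,0,7.4],
    [6,-23,0,0,0,7.4],
    [6,-23,0,0,0,7.5],
    [6,-23,0,0,0,0],
    [7,-23,0,0,0,0],
    [7,-22,0,0,0,0],
    [17,-22,0,0,0,0],
    [17,-22,0,0,0,0],
    [17,-22,0,0,0,0],
    [17,-22,0,0,0,0],
    [17,-22,0,0,0,0],
    [17,-22,0,0,0,0],
    [17,-21,0,0,0,0],
    [17,-21,0,0,0,0],
    [17,-21,0,0,0,0],
    [16,-21,0,0,0,0],
    [0,0,0,0,0,0],
    [0,0,0,0,0,0]
  ],
  "grip": 1,
  "grip_force": 20
}}

```text
time: 2.6
eef_pos: [448.4, 184.7, 231.1]
tcp_rot: [-0.135, 0.991, 0.0, -0.0]
wrist_force: [-0.4, -0.4, -0.3]
finger_gap: 0.0
grip_force: 0.0
```

Request:
{"method": "jog_arm", "body": {
  "commands": [
    [0,0,-25,0,0,0],
    [0,0,-25,0,0,0],
    [0,0,-25,0,0,0],
    [0,0,-25,0,0,0],
    [0,0,-25,0,0,0],
    [0,0,-25,0,0,0],
    [0,0,-15,0,0,0],
    [0,0,0,0,0,0],
    [0,0,0,0,0,0]
  ]
}}

```text
time: 3.72
eef_pos: [448.9, 184.9, 66.8]
tcp_rot: [-0.135, 0.991, 0.0, 0.0]
wrist_force: [-0.1, 0.5, 0.2]
finger_gap: 0.2
grip_force: 0.0
```

Run:
```python
from h import *
import cv2
print(bot.sense()["eef_pos"],proj("side",bot.sense()["eef_pos"]))
a=bot.grab_frame("side")[135:255,235:385,::-1]
b=bot.grab_frame("top")[140:260,235:385,::-1]
cv2.imwrite("pics/c2.png",np.vstack([cv2.resize(x,None,fx=2.5*2/2,fy=2.5,interpolation=cv2.INTER_CUBIC) for x in(a,b)]))
cv2.imwrite("pics/c2.png",cv2.resize(np.hstack([a,b]),None,fx=2.65,fy=2.65,interpolation=cv2.INTER_CUBIC))
```

```text
[448.93255334 184.94630928  66.83017642] [276.28626364 176.07020795]
```

View pics/c2.png

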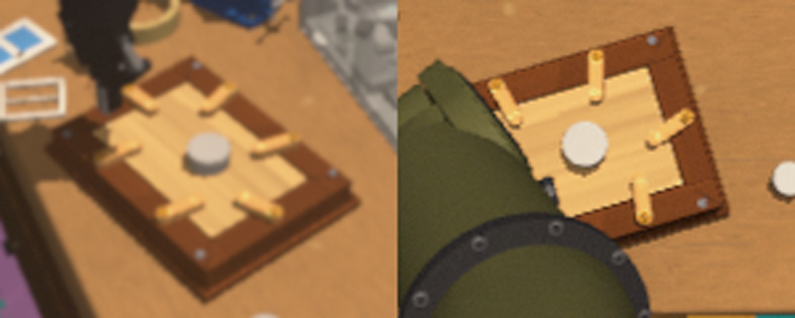

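The picture shows the fingertip at side pixel (276,176) as projected, over clear panel between the left and front-left buttons, and all six buttons are untouched. Next I lower to about 40 mm and push the front-left button.

Request:
{"method": "jog_arm", "body": {
  "commands": [
    [0,0,-14,0,0,0],
    [0,-1,-12.5,0,0,0],
    [0,0,0,0,0,0],
    [2.1,-7.7,0,0,0,0],
    [2.1,-7.7,0,0,0,0],
    [2.1,-7.7,0,0,0,0],
    [2.2,-7.7,0,0,0,0],
    [2.2,-7.7,0,0,0,0],
    [-3.1,-5.5,0,0,0,0],
    [-3.1,-5.5,0,0,0,0],
    [-3.1,-5.5,0,0,0,0],
    [-3.2,-5.7,0,0,0,0],
    [0,0,0,0,0,0]
  ]
}}

```text
time: 5.45
eef_pos: [446.7, 121.7, 39.8]
tcp_rot: [-0.135, 0.991, -0.0, -0.0]
wrist_force: [-0.7, -0.3, 0.6]
finger_gap: -0.2
grip_force: 0.0
```

Run:
```python
from h import *
import cv2
s=bot.sense();p=s["eef_pos"];r=(complex(p[0],p[1])-complex(514.6,119.1))*np.exp(-.2705j);print(p,r,s["wrist_force"])
a=bot.grab_frame("side")[150:250,245:375,::-1]
cv2.imwrite("pics/c3.png",cv2.resize(a,None,fx=5.5,fy=5.5,interpolation=cv2.INTER_CUBIC))
```

```text
[446.66699244 121.67359474  39.76306486] (-64.77508875675616+20.632614531795344j) [-0.6587444  -0.29247269  0.58205947]
```

View pics/c3.png

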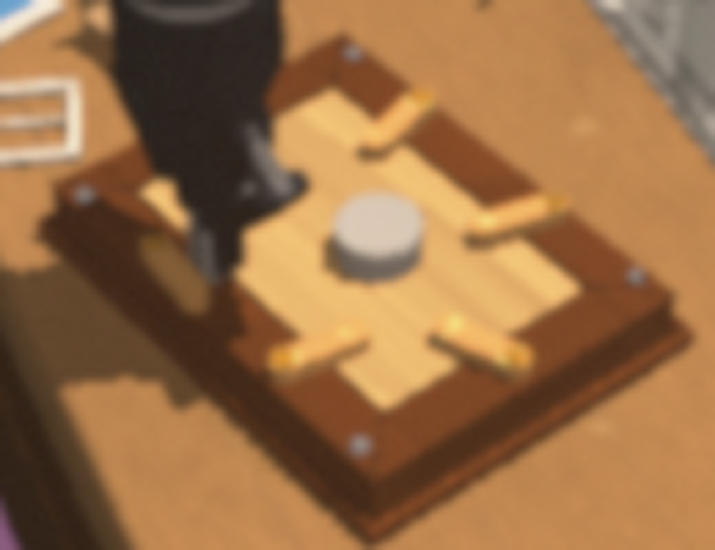

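The front-left button now lies along its rail (around (175,270) in the crop), with forces under 1 N. The same pattern works for the rest.

Request:
{"method": "jog_arm", "body": {
  "commands": [
    [7,-1.7,0,0,0,0],
    [7,-1.7,0,0,0,0],
    [7,-1.7,0,0,0,0],
    [2.3,-8.4,0,0,0,0],
    [2.3,-8.4,0,0,0,0],
    [2.3,-8.4,0,0,0,0],
    [2.3,-8.4,0,0,0,0],
    [2.3,-8.4,0,0,0,0],
    [2.4,-8.5,0,0,0,0],
    [2.4,-8.5,0,0,0,0],
    [2.4,-8.5,0,0,0,0],
    [-3.1,-5.5,0,0,0,0],
    [-3.1,-5.5,0,0,0,0],
    [-3.1,-5.5,0,0,0,0],
    [-3.2,-5.7,0,0,0,0],
    [0,0,0,0,0,0],
    [8.6,2.4,0,0,0,0],
    [8.7,2.4,0,0,0,0],
    [0,0,0,0,0,0]
  ]
}}

```text
time: 7.88
eef_pos: [492.8, 33.0, 39.7]
tcp_rot: [-0.135, 0.991, 0.0, 0.0]
wrist_force: [-0.5, -0.7, -0.6]
finger_gap: -0.3
grip_force: 0.0
```

```bash
cat > st.py <<'E'
from h import *
s=bot.sense();p=s["eef_pos"];r=(complex(p[0],p[1])-complex(514.6,119.1))*np.exp(-.2705j);print(p,r,s["wrist_force"])
E
python3 st.py
```

```text
[492.75612872  32.99295202  39.70675799] (-44.058519022261024-77.1390000271257j) [-0.53211985 -0.7200405  -0.58704536]
```

Request:
{"method": "jog_arm", "body": {
  "commands": [
    [7.5,1.6,0,0,0,0],
    [7.5,1.6,0,0,0,0],
    [7.5,1.6,0,0,0,0],
    [7.5,1.6,0,0,0,0],
    [7.5,1.7,0,0,0,0],
    [7.6,1.7,0,0,0,0],
    [7.6,1.7,0,0,0,0],
    [5.5,-3.1,0,0,0,0],
    [5.5,-3.1,0,0,0,0],
    [5.5,-3.1,0,0,0,0],
    [5.6,-3.2,0,0,0,0],
    [0,0,0,0,0,0],
    [-2.4,8.7,0,0,0,0],
    [-2.4,8.7,0,0,0,0],
    [8.7,2.4,0,0,0,0],
    [8.7,2.4,0,0,0,0],
    [0,0,0,0,0,0],
    [0,0,0,0,0,0]
  ]
}}

```text
time: 10.12
eef_pos: [579.0, 53.3, 39.6]
tcp_rot: [-0.135, 0.991, -0.0, -0.0]
wrist_force: [0.4, -0.1, -0.4]
finger_gap: 0.4
grip_force: 0.0
```

```bash
python3 st.py
python3 - <<'E'
from h import *
import cv2
a=bot.grab_frame("side")[150:250,245:375,::-1]
cv2.imwrite("pics/c4.png",cv2.resize(a,None,fx=5.5,fy=5.5,interpolation=cv2.INTER_CUBIC))
E
```

```text
[578.98880834  53.33946886  39.58961503] (44.4753767211168-80.57485315601956j) [ 0.37420885 -0.1208089  -0.42551701]
```

View pics/c4.png

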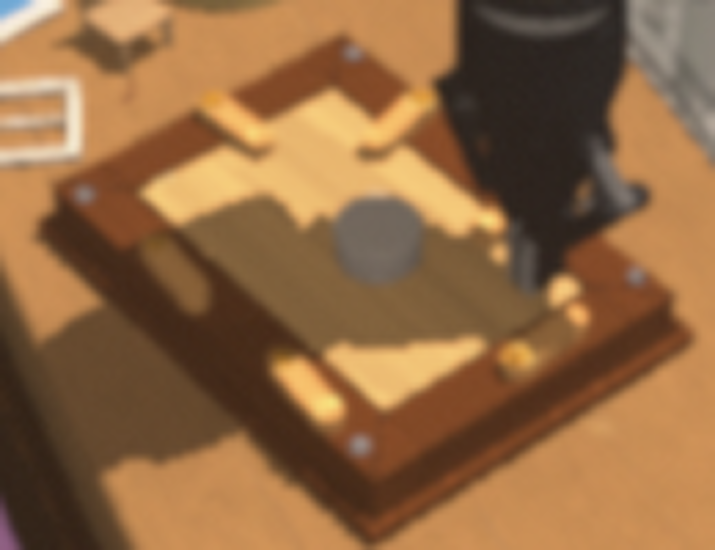

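Front-left, front-right and right buttons lie along their rails, and the tin is unmoved. Next comes the back rail.

Request:
{"method": "jog_arm", "body": {
  "commands": [
    [-1.9,7.9,0,0,0,0],
    [-1.9,7.9,0,0,0,0],
    [-1.9,7.9,0,0,0,0],
    [-1.9,7.9,0,0,0,0],
    [-1.9,7.9,0,0,0,0],
    [3.1,5.5,0,0,0,0],
    [3.1,5.5,0,0,0,0],
    [3.1,5.5,0,0,0,0],
    [3.2,5.7,0,0,0,0],
    [0,0,0,0,0,0],
    [-6.8,2.3,0,0,0,0],
    [-6.8,2.3,0,0,0,0],
    [-6.8,2.3,0,0,0,0],
    [0,0,0,0,0,0]
  ]
}}

```text
time: 11.92
eef_pos: [560.9, 122.6, 39.9]
tcp_rot: [-0.135, 0.991, 0.0, -0.0]
wrist_force: [0.3, -0.7, 0.8]
finger_gap: -0.1
grip_force: 0.0
```

```bash
python3 st.py
```

```text
[560.94426652 122.5734226   39.91263575] (45.587213640816884-9.036683916346579j) [ 0.28961429 -0.73648036  0.84427575]
```

Request:
{"method": "jog_arm", "body": {
  "commands": [
    [-2.3,8.4,0,0,0,0],
    [-2.3,8.4,0,0,0,0],
    [-2.3,8.4,0,0,0,0],
    [-2.3,8.4,0,0,0,0],
    [-2.3,8.4,0,0,0,0],
    [-2.3,8.4,0,0,0,0],
    [-2.3,8.4,0,0,0,0],
    [-2.3,8.4,0,0,0,0],
    [3.1,5.5,0,0,0,0],
    [3.1,5.5,0,0,0,0],
    [3.1,5.5,0,0,0,0],
    [3.2,5.7,0,0,0,0],
    [0,0,0,0,0,0],
    [-8.7,-2.4,0,0,0,0],
    [-8.7,-2.4,0,0,0,0],
    [0,0,0,0,0,0]
  ]
}}

```text
time: 13.92
eef_pos: [537.4, 206.4, 39.9]
tcp_rot: [-0.135, 0.991, -0.0, -0.0]
wrist_force: [0.8, 0.6, -0.3]
finger_gap: 0.1
grip_force: 0.0
```

```bash
python3 st.py
```

```text
[537.381877   206.42872369  39.92950701] (45.28886440822683+78.06560485432854j) [ 0.80381368  0.59955283 -0.31926773]
```

Request:
{"method": "jog_arm", "body": {
  "commands": [
    [-7.6,-1.8,0,0,0,0],
    [-7.6,-1.8,0,0,0,0],
    [-7.6,-1.8,0,0,0,0],
    [-7.6,-1.8,0,0,0,0],
    [-7.6,-1.8,0,0,0,0],
    [-7.7,-1.9,0,0,0,0],
    [-7.7,-1.9,0,0,0,0],
    [-5.5,3.1,0,0,0,0],
    [-5.5,3.1,0,0,0,0],
    [-5.5,3.1,0,0,0,0],
    [-5.6,3.2,0,0,0,0],
    [0,0,0,0,0,0],
    [2.4,-8.7,0,0,0,0],
    [2.4,-8.7,0,0,0,0],
    [0,0,10,0,0,0],
    [0,0,20,0,0,0],
    [0,0,30,0,0,0],
    [0,0,40,0,0,0],
    [0,0,40,0,0,0],
    [0,0,40,0,0,0]
  ]
}}

```text
time: 16.42
eef_pos: [467.4, 189.1, 221.9]
tcp_rot: [-0.135, 0.991, 0.0, 0.0]
wrist_force: [0.6, 0.3, -0.3]
finger_gap: -0.1
grip_force: 0.0
```

Request:
{"method": "jog_arm", "body": {
  "commands": [
    [-17,24,0,0,0,0],
    [-17,24,0,0,0,0],
    [-17,24,0,0,0,0],
    [-17,24,0,0,0,0],
    [-17,24,0,0,0,0],
    [-17,24,0,0,0,0],
    [-17,24,0,0,0,0],
    [-17,24,0,0,0,0],
    [-12,24,0,0,0,0],
    [-12,24,0,0,0,0],
    [-12,24,0,0,0,0],
    [0,0,0,0,0,0],
    [0,0,0,0,0,0]
  ]
}}

```text
time: 18.05
eef_pos: [296.0, 452.4, 220.0]
tcp_rot: [-0.135, 0.991, -0.0, 0.0]
wrist_force: [-0.3, 0.3, 0.2]
finger_gap: -0.0
grip_force: 0.0
```

Run:
```python
from h import *
import cv2
f=bot.grab_frame("top")[:,:,::-1];cv2.imwrite("pics/top5.png",f)
cv2.imwrite("pics/c5.png",cv2.resize(f[145:255,235:368],None,fx=5.4,fy=5.4,interpolation=cv2.INTER_CUBIC))
d=cv2.absdiff(f,cv2.imread("pics/top0.png")).max(2)
for n,(x0,y0,x1,y1) in dict(right=(365,100,470,258),left=(165,125,240,265)).items(): print(n,(d[y0:y1,x0:x1]>40).sum())
print(bot.sense()["eef_pos"])
```

```text
right 1
left 0
[296.30963539 452.16722673 219.99546671]
```

View pics/c5.png

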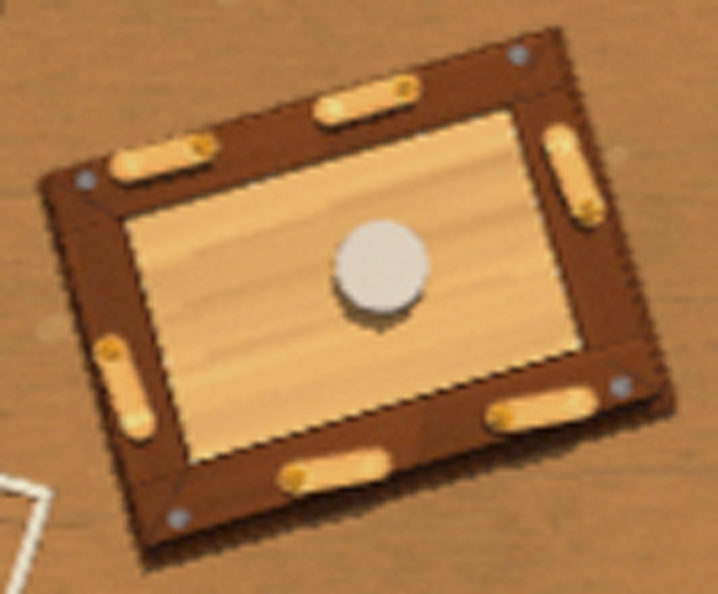

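View pics/top5.png

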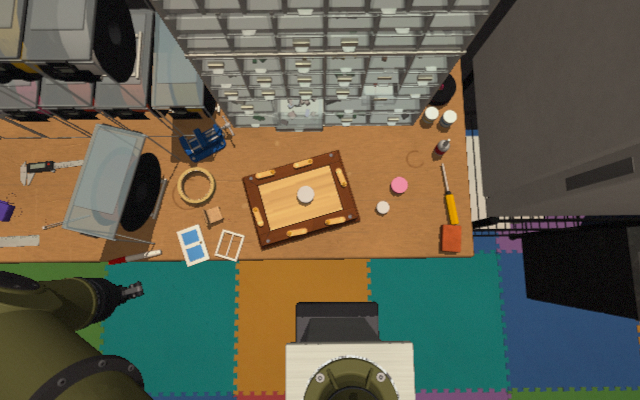

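All six buttons lie along their rails, clear of the panel. The tin is still at (381,262) in the crop, the other bench items have not moved, and the arm is well away.

```bash
python3 -c "
from cell import bot
print(bot.finish_job())"
```

```text
the job is handed in; nothing more can be done
None
```

I handed the job in at about 18 s of the 48 s allowed: all six turn buttons lie along their rails clear of the panel, and the panel, tin and other bench items look undisturbed in the final top picture.

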